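Slide the injector in between the columns of the measuring press

TASK

Push the black slide that carries the upright injector along the press's base plate, in between the two steel columns, until its front edge is fully home against both stop pins behind them, so that the injector stands square under the probe. Only push it, by its black plate: keep it flat on the base plate without lifting it, and do not touch the injector, its clamp or the measuring head above. Leave the other loose things where they are.

Things in the scene. Friction and masses are not known exactly. Their poses are not given: they have to be found in the camera images.
- press: Two-column measuring press, fixed. Aluminium base plate 440 x 300 mm, 22 mm thick. Origin on the bench (plate underside), midway between the two columns; x points from the operator's side through the gap to the stop pins, y left, z up. The plate reaches from x = -320 to +120 mm, y = -150 to +150 mm.
- press_gap (a point): Point on the top face of the base plate (22 mm above the bench) midway between the columns; axes as press. Two plain upright steel columns, 30 mm diameter, at x = 0, y = +80 and -80 mm: clear gap 130 mm. Two stop pins, 12 mm diameter, 16 mm tall, at x = 56 mm, y = +40 and -40 mm (nearest points at x = 50 mm).
- press_head: Head fixed on the columns, not to be touched; origin and axes as press. Red crosshead 285 to 335 mm above the bench, 235 mm wide, out to x = -46 mm; indicator above it out to x = -53 mm; gauge and handwheel on top, to 476 mm high. Probe at x = 0, y = 0 down to 195 mm above the bench; 16 mm lead screw at x = 24, y = -48 mm down to 185 mm.
- slide: Loose black plastic plate on the base plate, 170 mm long (x), 125 mm wide (y), 18 mm thick, straight upright edges, front corners rounded 12 mm, rear ones square. Origin: centre of underside; x points forward to the columns. Smooth: 1.5 to 4 N push it along. At home the front edge (x = +85 mm) touches both pins and the origin is 35 mm before the middle of the gap.
- injector: Clamp and injector standing on the slide, part of it, not to be touched; origin and axes as slide. Aluminium clamp block 46 x 42 x 42 mm and upright steel injector at x = +35 mm, y = 0, top 166 mm above the slide's underside; a short inlet stub slants up and back from it to about x = -5 mm.
- socket: Loose steel socket, 28 mm diameter, 38 mm tall, standing on the base plate beside the left column. Origin at centre of underside.
- nut: Loose dark nozzle nut, 24 mm diameter, 32 mm tall, standing on the base plate beside the right column. Origin at centre of underside.
- micrometer: Bench micrometer on a round blue foot of 124 mm diameter, 115 mm tall, on the bench to the left. Origin at centre of underside.
- spanner: Spanner 190 mm long lying on the bench to the right. Origin under its middle.
- driver: Screwdriver 200 mm long lying on the bench to the right. Origin under its middle.
- spare: Spare injector 160 mm long lying on the bench to the left. Origin under its middle.
- spray: Closed can, 52 mm diameter, 160 mm tall, standing on the bench to the left. Origin at centre of underside.
Things that resemble listed ones, but are neither listed nor needed, are in the scene too. There is more than one size of the slide; the one meant has the size given above.

How it is judged:
At the end, for the whole second after the job is handed in: The slide lies still and flat on the base plate between the columns, its front edge within 3 mm of the stop pins, its middle line within 5 mm of the middle of the gap and square to the press within 0.04 rad; the injector thus stands under the probe (x of slide in the frame of press between -0.038 and -0.03 m and y of slide in the frame of press between -0.005 and 0.005 m and angle between the x axis of slide and the x axis of press, either way round below 0.04 rad and angle between slide's own z axis and vertical below 0.03 rad and height (world z) of slide below 0.025 m and linear speed of slide below 0.01 m/s); the robot touches nothing.
It fails at once if the slide is lifted or tipped off the base plate (height (world z) of slide above 0.029 m or angle between slide's own z axis and vertical above 0.08 rad).
It fails at once if the injector or its clamp is touched by the robot (contact force between any of the fingers, the arm and injector above 1 N).
It fails at once if the measuring head is touched by the robot (contact force between any of the fingers, the arm and press_head above 1 N).
It fails at once if one of the other loose things is moved more than 20 mm (distance of any of socket, nut, micrometer, spanner, driver, spare, spray from where it was at the start of the episode above 0.02 m).
It also fails if it takes over 72 s, if anything falls off the work surface, if the arm or the gripper's body presses on something with over 40 N, if the wrist force passes 120 N, or if a joint passes its speed limit or range.

ROBOT

A 6-joint arm with a two-finger parallel gripper is mounted at the origin on the work surface. World frame = base frame: x ahead of the robot, y to its left, z up, the work surface at z = 0. Lengths are in m, angles in rad, forces in N, time in s.
With the tool pointing down it reaches from about 0.35 to 0.85 m from the base axis. Payload 8.1 kg.
Tool frame: the origin (TCP) lies midway between the tips of the shut fingers; the grasp point (between the pads) lies 19 mm behind it; z points along the fingers, y is the line along which they close (so a half turn about z gives the same grasp; the last joint's range is limited). The gripper opens to 93 mm and grips with 3 to 60 N. Pads are 15 mm wide; open, the fingers measure 128 mm over their backs; the gripper's body (75 mm by 188 mm) begins 65 mm behind the grasp point.
Start: joints at [1.207, 0.13, 1.488, -0, 1.523, -0.085], TCP at [0.165, 0.577, 0.219] pointing down, gripper open.
Joint ranges: [-2.96, 2.96], [-0.89, 2.26], [0.02, 2.5], [-1.34, 4.48], [0, 2.73], [-2.66, 2.66]. Speed limits (rad/s): [2.39, 2.39, 2.79, 3.14, 3.14, 3.14].

INTERFACE

Orientations are given as a unit quaternion [w, x, y, z].
In Python, from bench import get_obs, read_camera, close_job gives the robot as it stands.
- The arm moves only by the tool apply_moves, never from a script. Its argument "plan" is a list of rows, each a list of 3 entries, a list of its own where there are three numbers: the opening, from 0 (shut) to 1 (fully open), then the shift along the tool's x, y, z in mm, then the turn, a rotation vector about the tool's x, y, z in rad. In form: [[fingers, [x, y, z], [rx, ry, rz]], ...]. A call has 1 to 5 rows; each row shifts and turns the commanded pose from where the row before left it, along the tool's axes as they then stand; what a row does not reach is not made up. A row lasts 1/8 s, in which the tool goes at most 62.5 mm and 10.7 degrees, less where a joint would pass 70% of its speed; a pose out of reach is approached as far as the arm can. A call with a gripper value outside its range is refused whole. The fingers move at their own pace and stop on an object; "squeeze" is the grip in N (left out, the last holds). Time passes only in rows, so rows that do not move let the fingers close. It gives the time, the measured TCP pose, the force, the opening and the grip force at its end, in the units of the state.
- get_obs(): the state, without advancing time (a new reading comes with each control period).
- read_camera(name): name is "scene" or "top"; returns a dict with "img" (400x640x3 uint8, red, green, blue), "range_z" (400x640 float32, m along the optical axis (not along the pixel's ray), 0 where there is no reading), "vfov" (degrees; the focal length in pixels is half the picture's height over the tangent of half this angle, whatever the lens; pixels are square), "cx", "cy" (the principal point, pixels), "D" ([k1, k2, p1, p2, k3] as OpenCV has them; the pictures are not rectified), "xyz" and "rotation" of the camera in the world. Camera axes: x right, y down, z forward; pixel columns grow to the right and rows downward; lengths in m; the calibration is good to about 2 mm. A picture is of the moment at which its call begins.
- close_job(): hands the job in; it is judged then, once.
The state is a dict: "clock": time; "joints": joint angles; "qvel": joint speeds; "joint_torque": joint torques, N m; "tool_pos": TCP position; "ee_rot": TCP orientation; "ft_force": force on the tool from outside, world axes, zero at the start; "moment": the same for the moment, N m; "width": finger opening in m; "grasp_force": force on a finger pad.
Only numpy, scipy, OpenCV 4.12 (cv2) and the standard library are available. Lean on these libraries where they do the work, as an engineer would, in place of code of your own. Each camera call takes 0.05 s, during which the arm holds its last target. There are 200 camera calls.

## Working session

There is one attempt and no reset: what is moved stays moved. The work goes in short steps, Python scripts to look and compute and a tool call to move; the robot and the scene stay as the last step left them, time stands still between calls to the robot, and variables do not carry over. Pictures are saved under pics/ and viewed, at most 10 in all, crops included, and the job is handed in when it is done.

Besides the shell and the picture viewer there is one more tool, called as name([rows], argument=value, ...), one row to a line, values as JSON. apply_moves: Moves the arm, as the interface text tells. Its arguments: {"type":"object","properties":{"plan":{"type":"array"},"squeeze":{"type":"number"}},"required":["plan"]}

```bash
mkdir -p pics; cat > h.py <<'E'
import numpy as np, cv2
from bench import get_obs, read_camera
def cam(n):
    c=read_camera(n); f=200/np.tan(np.radians(c["vfov"])/2)
    c["K"]=np.array([[f,0,c["cx"]],[0,f,c["cy"]],[0,0,1]]); c["R"]=np.array(c["rotation"]); c["t"]=np.array(c["xyz"])
    if c["R"].shape!=(3,3):
        from scipy.spatial.transform import Rotation as Ro
        q=c["R"]; c["R"]=Ro.from_quat([q[1],q[2],q[3],q[0]]).as_matrix()
    return c
def rays(c,uv):
    p=cv2.undistortPoints(np.array(uv,float).reshape(-1,1,2),c["K"],np.array(c["D"],float)).reshape(-1,2)
    return np.c_[p,np.ones(len(p))]
def at_z(c,uv,z):
    d=rays(c,uv)@c["R"].T; return c["t"]+d*((z-c["t"][2])/d[:,2])[:,None]
def depth(c,uv):
    r=rays(c,uv); z=np.array([c["range_z"][int(round(v)),int(round(u))] for u,v in uv]); return c["t"]+(r*z[:,None])@c["R"].T
def cloud(c):
    v,u=np.mgrid[:400,:640]; r=rays(c,np.c_[u.ravel(),v.ravel()]); return (c["t"]+(r*c["range_z"].reshape(-1,1))@c["R"].T).reshape(400,640,3)
E
python3 - <<'E'
from h import *
for n in("scene","top"):
    c=cam(n); cv2.imwrite(f"pics/{n}0.png",c["img"][:,:,::-1]); print(n,c["vfov"],c["t"],c["R"].round(3).tolist(),c["D"])
o=get_obs(); print(o)
E
```

```text
scene 57.12439831622436 [ 1.22467326 -0.24204058  0.89559772] [[0.414, 0.696, -0.587], [0.91, -0.325, 0.256], [-0.013, -0.64, -0.768]] [-0.01293452  0.          0.          0.          0.        ]
top 42.60394924901757 [0.42194783 0.02075208 1.72739754] [[0.016, -0.995, 0.102], [-1.0, -0.015, 0.01], [-0.008, -0.102, -0.995]] [-0.09496546  0.          0.          0.          0.        ]
{'clock': 0.1, 'joints': array([ 1.20656745e+00,  1.31058841e-01,  1.48913617e+00, -2.46978293e-05,
        1.52299053e+00, -8.54203388e-02]), 'qvel': array([ 0.00117589, -0.0012957 , -0.0028424 ,  0.00107968, -0.00054363,
       -0.00248307]), 'joint_torque': array([ 6.95345279e-04, -5.61344862e+01, -4.93093014e+01,  7.69293378e-02,
        2.92680028e-02,  2.16347473e-05]), 'tool_pos': array([0.16494919, 0.57636824, 0.21772713]), 'ee_rot': array([-1.65531297e-04,  1.38952549e-01,  9.90298720e-01, -7.79148355e-04]), 'ft_force': array([-0.55106764,  0.8714313 ,  0.54695983]), 'moment': array([-6.38665057e-02,  1.50469081e-02,  2.64422378e-05]), 'grasp_force': 0.0, 'width': 0.09303980137424493}
```

View pics/scene0.png

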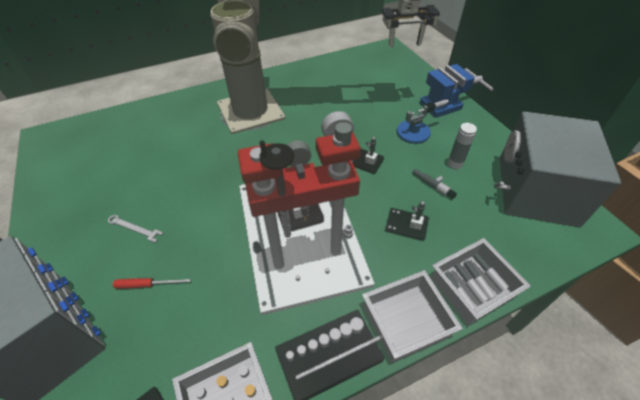

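View pics/top0.png

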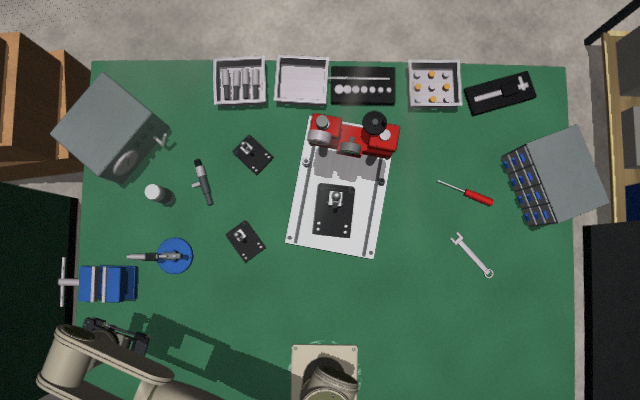

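The scene view shows the press at the centre with its stop pins at about (297,278) and (327,270). There are three black plates with clamps in the top view: (333,210) on the base plate, and (253,155) and (245,241) on the bench. The one on the base plate fits the description. I'll confirm its size in an enlarged crop.

```bash
python3 - <<'E'
from h import *
c=cam("top"); im=c["img"][:,:,::-1]
cv2.imwrite("pics/crop1.png",cv2.resize(im[100:270,275:415],None,fx=3.5,fy=3.5,interpolation=cv2.INTER_CUBIC))
P=cloud(c); x=im.max(2)
# slide top by depth + darkness
m=((x<75)&(abs(P[:,:,2]-.04)<.012)).astype(np.uint8); m[:,:280]=0;m[:,410:]=0;m[:150]=0;m[265:]=0
k=cv2.findContours(m,0,2)[0]; k=max(k,key=cv2.contourArea)
q=k.reshape(-1,2).astype(float); w=at_z(c,q,.040)[:,:2]; r=cv2.minAreaRect((w*1000).astype(np.float32)); print("slide",r,cv2.boxPoints(r).round(1).tolist())
m=((P[:,:,2]>.012)&(P[:,:,2]<.032)&(x>110)).astype(np.uint8); m[:,:270]=0;m[:,420:]=0
k=cv2.findContours(m,0,2)[0]; k=np.vstack([a for a in k if cv2.contourArea(a)>60]).reshape(-1,2).astype(float)
r=cv2.minAreaRect((at_z(c,k,.022)[:,:2]*1000).astype(np.float32)); print("plate",r,cv2.boxPoints(r).round(1).tolist())
E
```

```text
slide ((550.6885986328125, -22.82807159423828), (121.16886901855469, 168.9781494140625), 84.23347473144531) [[460.5, -74.5999984741211], [628.7000122070312, -91.5999984741211], [640.7999877929688, 29.0], [472.70001220703125, 45.900001525878906]]
plate ((427.6851806640625, -13.4544677734375), (306.45611572265625, 863.6097412109375), 81.6221694946289) [[-21.799999237060547, -102.0999984741211], [832.5999755859375, -228.0], [877.2000122070312, 75.19999694824219], [22.799999237060547, 201.10000610351562]]
```

View pics/crop1.png

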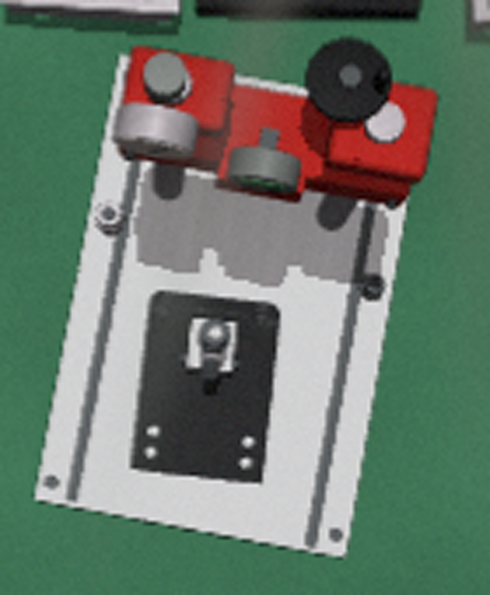

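The crop confirms it: the slide on the base plate measures 169 x 121 mm in the raw fit, against 170 x 125 mm given. Its rear edge runs from about (131,468) to (262,483), and the plate's rear corners are at (38,498) and (346,556). The socket is at (108,215) and the nut at (372,287). Next I'll fix the press pose from the corners and the pins.

```bash
python3 - <<'E'
from h import *
c=cam("top")
s=lambda u,v:((u+.5)/3.5+275-.5,(v+.5)/3.5+100-.5)
n=["pRL","pRR","pFL","pRedge"]; a=at_z(c,[s(38,498),s(346,556),s(125,55),s(406,205)],.022)
print(a.round(4).tolist())
yr=a[1]-a[0]; print("rear len",np.hypot(*yr[:2]),"yaw",np.arctan2(yr[0],-yr[1])*-1,"left edge yaw",np.arctan2(*(a[2]-a[0])[[1,0]]),"len",np.hypot(*(a[2]-a[0])[:2]),"R",np.arctan2(*(a[3]-a[1])[[1,0]]))
b=at_z(c,[s(131,468),s(262,483),s(150,292),s(278,305)],.040); print(b.round(4).tolist())
print(at_z(c,[s(108,215)],.05),at_z(c,[s(372,287)],.05))
c=cam("scene"); cv2.imwrite("pics/crop2.png",cv2.resize(c["img"][170:310,230:380,::-1],None,fx=4,fy=4,interpolation=cv2.INTER_CUBIC))
E
```

```text
[[0.4434, 0.1353, 0.022], [0.3933, -0.1569, 0.022], [0.8739, 0.0602, 0.022], [0.7301, -0.2131, 0.022]]
rear len 0.2964620372480022 yaw 0.17001972309915125 left edge yaw -0.17265169989383847 len 0.4370109312605951 R -0.1653739158131999
[[0.4727, 0.0473, 0.04], [0.4606, -0.0758, 0.04], [0.6394, 0.0321, 0.04], [0.6289, -0.0893, 0.04]]
[[0.71103153 0.07293133 0.05      ]] [[ 0.64611737 -0.17715006  0.05      ]]
```

View pics/crop2.png

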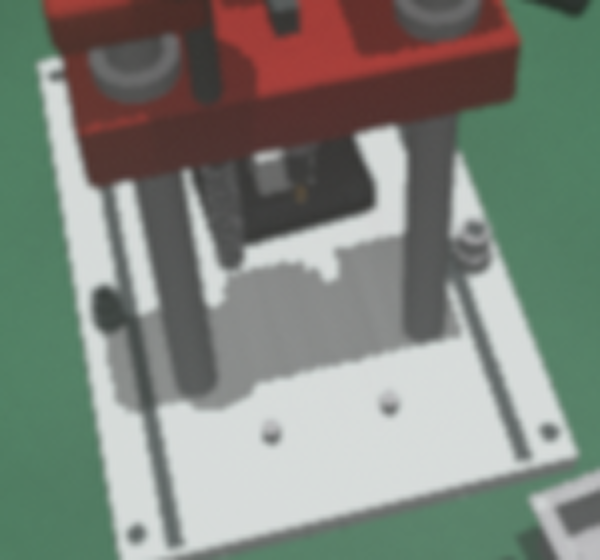

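Crop 2 shows both stop pins, with tops at about (272,427) and (390,397), and the column feet at about (198,388) and (424,335). I'll compare these with the pose from the corners.

```bash
python3 - <<'E'
from h import *
c=cam("scene"); s=lambda u,v:((u+.5)/4+230-.5,(v+.5)/4+170-.5)
t=at_z(c,[s(272,427),s(390,397)],.037); f=at_z(c,[s(578,455)],.022); print("pins",t.round(4).tolist(),"FLcorner",f.round(4))
d=t[1]-t[0]; print("pin dist",np.linalg.norm(d),"yaw",np.arctan2(-d[0],d[1]))
yaw=np.arctan2(-d[0],d[1])
for y in(yaw,-.17):
    X=np.array([np.cos(y),np.sin(y)]);print("origin from pins",t.mean(0)[:2]-.056*X)
# slide pose in the press frame (corner estimate)
o=np.array([.7338,-.0649]); y=-.17; R=np.array([[np.cos(y),-np.sin(y)],[np.sin(y),np.cos(y)]])
b=np.array([[.4727,.0473],[.4606,-.0758],[.6394,.0321],[.6289,-.0893]])
print("slide corners in press",((b-o)@R).round(4).tolist())
E
```

```text
pins [[0.7794, -0.1128, 0.037], [0.7918, -0.0339, 0.037]] FLcorner [[0.8741 0.0625 0.022 ]]
pin dist 0.0798545456279939 yaw -0.1549289749610353
origin from pins [ 0.73027708 -0.06466864]
origin from pins [ 0.7304136  -0.06383578]
slide corners in press [[-0.2763, 0.0664], [-0.2674, -0.057], [-0.1094, 0.0796], [-0.0993, -0.0418]]
```

The two estimates agree: press at about (0.732, -0.064), yaw about -0.168. In the press frame the slide sits at (-0.188, +0.012) with yaw +0.077. My plan has two pushes. First, lay both open fingers along the slide's left side to centre and square it. Then push the rear edge with both fingers. I'll lean the tool back in both so the body stays clear of the injector and head.

```bash
cat > g.py <<'E'
from h import *
import sys
from scipy.spatial.transform import Rotation as Ro
PO=np.array([.732,-.0643]); YAW=-.168
RP=np.array([[np.cos(YAW),-np.sin(YAW)],[np.sin(YAW),np.cos(YAW)]])
def goal(px,py,z,mode,tilt):  # press coords of TCP; mode 'side' or 'rear'
    o=get_obs(); q=o["ee_rot"]; R=Ro.from_quat([q[1],q[2],q[3],q[0]])
    a=YAW+(np.pi/2 if mode=="rear" else 0); y=np.array([np.cos(a),np.sin(a),0]); zz=np.array([0,0,-1.]); x=np.cross(y,zz)
    G=Ro.from_matrix(np.c_[x,y,zz])*Ro.from_euler("y",-tilt)
    p=np.r_[PO+RP@[px,py],z]; d=p-o["tool_pos"]
    pr=(o["tool_pos"][:2]-PO)@RP
    print("t",round(o["clock"],2),"tcp press",pr.round(4),o["tool_pos"][2].round(4),"F",o["ft_force"].round(1))
    print("goal world",p.round(4),"shift tool now mm",(R.inv().apply(d)*1000).round(1),"turn",(R.inv()*G).as_rotvec().round(3),"shift in goal axes",(G.inv().apply(d)*1000).round(1))
if __name__=="__main__": goal(*map(float,sys.argv[1:4]),sys.argv[4],float(sys.argv[5]))
E
python3 g.py -.185 .120 .25 side .25
```

```text
t 0.3 tcp press [-0.6662  0.5371] 0.2183 F [ 0.4  0.2 -0.2]
goal world [0.5697 0.0849 0.25  ] shift tool now mm [-524.3 -361.4  -31.5] turn [ 0.182 -0.203  1.452] shift in goal axes [-412.   481.2   72.5]
```

apply_moves([
  [1, [-40, -28, -7], [0, 0, 0]],
  [1, [-44, -30, -7], [0, 0, 0]],
  [1, [-44, -30, -7], [0, 0, 0]],
  [1, [-44, -30, -6], [0, 0, 0]],
  [1, [-44, -30, -5], [0, 0, 0]],
])

```text
clock: 0.92
tool_pos: [0.3329, 0.3738, 0.251]
ee_rot: [0.0, 0.139, 0.99, 0.0]
ft_force: [0.9, 0.1, -1.1]
width: 0.0931
grasp_force: 0.0
```

apply_moves([
  [1, [-44, -30, 0], [0, 0, 0]],
  [1, [-44, -30, 0], [0, 0, 0]],
  [1, [-44, -30, 0], [0, 0, 0]],
  [1, [-44, -30, 0], [0, 0, 0]],
  [1, [-44, -30, 0], [0, 0, 0]],
])

```text
clock: 1.55
tool_pos: [0.5032, 0.1689, 0.2508]
ee_rot: [0.0, 0.139, 0.99, 0.0]
ft_force: [0.4, 0.6, 0.9]
width: 0.0928
grasp_force: 0.0
```

apply_moves([
  [1, [0, 0, 0], [0, 0, 0.18]],
  [1, [0, 0, 0], [0, 0, 0.18]],
  [1, [0, 0, 0], [0, 0, 0.18]],
  [1, [0, 0, 0], [0, 0, 0.18]],
  [1, [0, 0, 0], [0, 0, 0.18]],
])

```text
clock: 2.17
tool_pos: [0.5022, 0.1703, 0.2506]
ee_rot: [-0.0, 0.558, 0.83, -0.0]
ft_force: [-0.6, 0.6, -0.2]
width: 0.0931
grasp_force: 0.0
```

apply_moves([
  [1, [0, 0, 0], [0, 0, 0.18]],
  [1, [0, 0, 0], [0, 0, 0.18]],
  [1, [0, 0, 0], [0, 0, 0.18]],
  [1, [0, 0, 0], [0, -0.15, 0]],
  [1, [0, 0, 0], [0, -0.1, 0]],
])

```text
clock: 2.8
tool_pos: [0.5025, 0.1703, 0.2512]
ee_rot: [0.083, 0.752, 0.647, -0.095]
ft_force: [0.3, -0.2, -0.5]
width: 0.0927
grasp_force: 0.0
```

```bash
python3 g.py -.185 .120 .12 side .25
```

```text
t 2.8 tcp press [-0.2655  0.193 ] 0.2512 F [ 0.3 -0.2 -0.5]
goal world [0.5697 0.0849 0.12  ] shift tool now mm [-39.2  78.9 145.8] turn [0.006 0.003 0.019] shift in goal axes [-38.2  80.5 145.2]
```

apply_moves([
  [1, [0, 40, 0], [0, 0, 0.02]],
  [1, [0, 40, 0], [0, 0, 0]],
  [1, [-19, 0, 50], [0, 0, 0]],
  [1, [-19, 0, 50], [0, 0, 0]],
  [1, [0, 0, 45], [0, 0, 0]],
])

```text
clock: 3.42
tool_pos: [0.5695, 0.0845, 0.1183]
ee_rot: [0.082, 0.758, 0.64, -0.094]
ft_force: [0.1, 0.5, 0.0]
width: 0.0929
grasp_force: 0.0
```

```bash
python3 g.py -.185 .112 .029 side .25
```

```text
t 3.42 tcp press [-0.1851  0.1195] 0.1183 F [0.1 0.5 0. ]
goal world [0.5683 0.0771 0.029 ] shift tool now mm [14.8 -0.4 88.4] turn [ 0.005  0.    -0.002] shift in goal axes [14.8  0.1 88.4]
```

apply_moves([
  [1, [3, 0, 25], [0, 0, 0]],
  [1, [4, 0, 25], [0, 0, 0]],
  [1, [4, 0, 20], [0, 0, 0]],
  [1, [3.5, 0, 15], [0, 0, 0]],
  [1, [0, 0, 2], [0, 0, 0]],
])

```text
clock: 4.05
tool_pos: [0.5682, 0.0785, 0.0307]
ee_rot: [0.082, 0.758, 0.64, -0.094]
ft_force: [0.4, 0.3, -0.6]
width: 0.0927
grasp_force: 0.0
```

```bash
python3 g.py -.185 .069 .029 side .25;  python3 - <<'E'
from h import *
c=cam("top"); im=c["img"][:,:,::-1]
cv2.imwrite("pics/crop3.png",cv2.resize(im[100:270,275:415],None,fx=3.5,fy=3.5,interpolation=cv2.INTER_CUBIC))
E
```

```text
t 4.05 tcp press [-0.1854  0.1134] 0.0307 F [ 0.4  0.3 -0.6]
goal world [0.5611 0.0347 0.029 ] shift tool now mm [-42.6   0.3  12.7] turn [ 0.003  0.001 -0.   ] shift in goal axes [-42.6   0.4  12.6]
```

View pics/crop3.png

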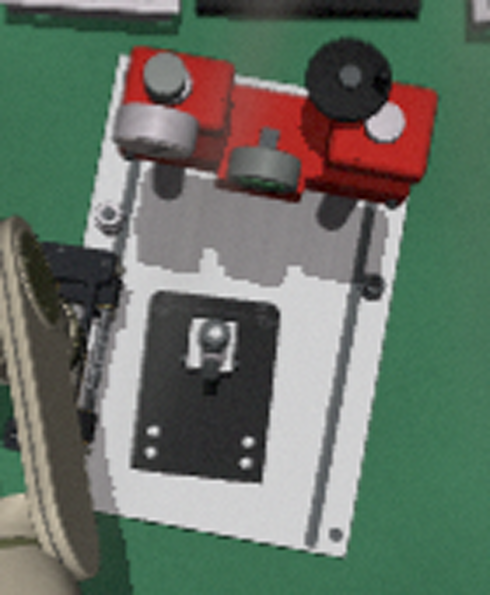

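Crop 3 shows the gripper on the left side of the slide, parallel to the plate groove. The fingers run along (105,270-430), clear of the injector. Pushing sideways now.

apply_moves([
  [1, [-9.7, 0, 3], [0, 0, 0]],
  [1, [-9.7, 0, 3], [0, 0, 0]],
  [1, [-7, 0, 2], [0, 0, 0]],
  [1, [-5, 0, 1.5], [0, 0, 0]],
  [1, [0, 0, 0], [0, 0, 0]],
])

```text
clock: 4.72
tool_pos: [0.5636, 0.0458, 0.0307]
ee_rot: [0.082, 0.758, 0.64, -0.094]
ft_force: [-0.1, -0.1, 0.0]
width: 0.093
grasp_force: 0.0
```

apply_moves([
  [1, [-3, 0, 0.8], [0, 0, 0]],
  [1, [-3, 0, 0.8], [0, 0, 0]],
  [1, [-3, 0, 0.8], [0, 0, 0]],
  [1, [-2, 0, 0.5], [0, 0, 0]],
  [1, [0, 0, 0], [0, 0, 0]],
])

```text
clock: 5.35
tool_pos: [0.5614, 0.0348, 0.0303]
ee_rot: [0.082, 0.758, 0.64, -0.094]
ft_force: [1.7, 1.9, 0.2]
width: 0.0929
grasp_force: 0.8
```

```bash
cat > s.py <<'E'
from g import *
# slide pose in press frame from the dark mask, right/rear/front/left lines
c=cam("top"); im=c["img"]; P=cloud(c)
m=((im.max(2)<75)&(abs(P[:,:,2]-.04)<.012)).astype(np.uint8); m[:,:280]=0;m[:,410:]=0;m[:150]=0;m[265:]=0
k=max(cv2.findContours(m,0,2)[0],key=cv2.contourArea).reshape(-1,2).astype(float)
w=(at_z(c,k,.040)[:,:2]-PO)@RP; r=cv2.minAreaRect((w*1000).astype(np.float32)); print("slide press mm",[np.round(v,1) for v in r]); print(cv2.boxPoints(r).round(1).tolist())
cv2.imwrite(f"pics/{sys.argv[1]}.png",cv2.resize(im[100:270,275:415,::-1],None,fx=3.5,fy=3.5,interpolation=cv2.INTER_CUBIC))
E
python3 g.py -.185 .069 .029 side .25; python3 s.py crop4
```

```text
t 5.35 tcp press [-0.1847  0.0692] 0.0303 F [1.7 1.9 0.2]
goal world [0.5611 0.0347 0.029 ] shift tool now mm [ 0.1 -0.3  1.3] turn [ 0.005  0.    -0.001] shift in goal axes [ 0.1 -0.3  1.3]
slide press mm [array([-189.3,    0.8]), array([168.8, 124.8]), np.float64(0.1)]
[[-273.79998779296875, 63.0], [-273.6000061035156, -61.70000076293945], [-104.80000305175781, -61.400001525878906], [-105.0, 63.400001525878906]]
```

The slide is now square: y +0.8 mm, yaw about 0.002. I'll retreat, rise, turn and go behind the rear edge.

apply_moves([
  [1, [30, 0, -8], [0, 0, 0]],
  [1, [0, 0, -50], [0, 0, 0]],
  [1, [0, 0, -50], [0, 0, 0]],
  [1, [0, 0, -50], [0, 0, 0]],
  [1, [0, -40, -40], [0, 0.15, 0]],
])

```text
clock: 6.02
tool_pos: [0.5343, 0.1202, 0.213]
ee_rot: [0.032, 0.762, 0.646, -0.038]
ft_force: [-0.6, -0.8, 0.3]
width: 0.093
grasp_force: 0.0
```

apply_moves([
  [1, [0, -50, 0], [0, 0.1, 0]],
  [1, [0, -40, 0], [0, 0, -0.15]],
  [1, [0, 0, 0], [0, 0, -0.18]],
  [1, [0, 0, 0], [0, 0, -0.18]],
  [1, [0, 0, 0], [0, 0, -0.18]],
])

```text
clock: 6.65
tool_pos: [0.445, 0.1333, 0.2138]
ee_rot: [0.002, 0.498, 0.867, 0.0]
ft_force: [-0.2, 0.1, -0.2]
width: 0.093
grasp_force: 0.0
```

apply_moves([
  [1, [0, 0, 0], [0, 0, -0.18]],
  [1, [0, 0, 0], [0, 0, -0.18]],
  [1, [0, 0, 0], [0, 0, -0.18]],
  [1, [0, 0, 0], [0, 0, -0.18]],
  [1, [0, 0, 0], [0, 0, -0.16]],
])

```text
clock: 7.28
tool_pos: [0.445, 0.1333, 0.2136]
ee_rot: [0.002, 0.081, 0.997, -0.001]
ft_force: [0.4, -0.2, 0.4]
width: 0.0929
grasp_force: 0.0
```

```bash
python3 g.py -.31 .001 .15 rear .25
```

```text
t 7.28 tcp press [-0.316   0.1468] 0.2136 F [ 0.4 -0.2  0.4]
goal world [ 0.4265 -0.0115  0.15  ] shift tool now mm [  -5.  -145.8   63.8] turn [-0.    -0.246  0.005] shift in goal axes [  10.  -145.8   63.1]
```

apply_moves([
  [1, [0, -49, 0], [0, 0, 0.005]],
  [1, [0, -49, 0], [0, 0, 0]],
  [1, [0, -48, 0], [0, 0, 0]],
  [1, [0, 0, 30], [0, -0.15, 0]],
  [1, [0, 0, 30], [0, -0.1, 0]],
])

```text
clock: 7.9
tool_pos: [0.425, -0.0121, 0.1534]
ee_rot: [0.128, 0.087, 0.988, -0.012]
ft_force: [-1.0, 0.8, -1.1]
width: 0.0929
grasp_force: 0.0
```

```bash
python3 g.py -.302 .001 .029 rear .25
```

```text
t 7.9 tcp press [-3.114e-01  2.000e-04] 0.1534 F [-1.   0.8 -1.1]
goal world [ 0.4344 -0.0128  0.029 ] shift tool now mm [ 22.7   1.  122.7] turn [-0.002  0.008 -0.007] shift in goal axes [ 21.7   0.8 122.8]
```

apply_moves([
  [1, [5, 0, 30], [0, 0, -0.006]],
  [1, [6, 0, 35], [0, 0, 0]],
  [1, [6, 1, 32], [0, 0, 0]],
  [1, [5, 0, 23], [0, 0, 0]],
  [1, [0, 0, 1.5], [0, 0, 0]],
])

```text
clock: 8.52
tool_pos: [0.4322, -0.0115, 0.0288]
ee_rot: [0.124, 0.083, 0.989, -0.011]
ft_force: [-0.1, 0.4, 0.4]
width: 0.0931
grasp_force: 0.0
```

```bash
python3 g.py -.127 .001 .029 rear .25; python3 s.py crop5
```

```text
t 8.53 tcp press [-0.3044  0.0019] 0.0288 F [-0.1  0.4  0.4]
goal world [ 0.607  -0.0421  0.029 ] shift tool now mm [-172.    -1.    43.6] turn [-0.002 -0.001  0.001] shift in goal axes [-172.    -0.9   43.7]
slide press mm [array([-189.3,   -0.8]), array([168.9, 121.3]), np.float64(0.2)]
[[-274.0, 59.5], [-273.5, -61.79999923706055], [-104.5999984741211, -61.099998474121094], [-105.0999984741211, 60.20000076293945]]
```

View pics/crop5.png

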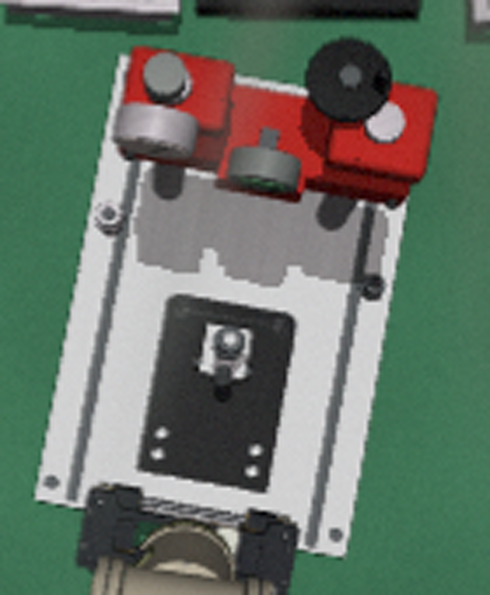

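Crop 5 shows the slide square and midway between the grooves, with the fingers behind its rear edge at about (138-268, 470-490). Pushing forward.

apply_moves([
  [1, [-9.7, -0.5, 2.4], [0, 0, 0]],
  [1, [-7, 0, 1.8], [0, 0, 0]],
  [1, [-6, 0, 1.5], [0, 0, 0]],
  [1, [-8, 0, 2], [0, 0, 0]],
  [1, [-9, 0, 2.2], [0, 0, 0]],
])

```text
clock: 9.2
tool_pos: [0.4752, -0.0189, 0.0317]
ee_rot: [0.126, 0.083, 0.988, -0.011]
ft_force: [-4.0, 0.6, 1.9]
width: 0.0929
grasp_force: 1.5
```

apply_moves([
  [1, [-9, 0, 2.2], [0, 0, 0]],
  [1, [-9, 0, 2.2], [0, 0, 0]],
  [1, [-9, 0, 2.2], [0, 0, 0]],
  [1, [-9, 0, 2.2], [0, 0, 0]],
  [1, [-7, 0, 1.8], [0, 0, 0]],
])

```text
clock: 9.82
tool_pos: [0.5192, -0.0264, 0.0323]
ee_rot: [0.127, 0.083, 0.988, -0.011]
ft_force: [-3.5, 1.2, -0.4]
width: 0.0935
grasp_force: 1.2
```

```bash
python3 g.py -.127 .001 .029 rear .25; python3 s.py crop6
```

```text
t 9.82 tcp press [-0.2162  0.0018] 0.0323 F [-3.5  1.2 -0.4]
goal world [ 0.607  -0.0421  0.029 ] shift tool now mm [-85.5  -0.9  25.6] turn [-0.001  0.005  0.001] shift in goal axes [-85.6  -0.8  25.2]
slide press mm [array([-121.5,    0. ]), array([122.6, 166.6]), np.float64(89.9)]
[[-204.89999389648438, -61.099998474121094], [-38.29999923706055, -61.5], [-38.0, 61.099998474121094], [-204.60000610351562, 61.5]]
```

View pics/crop6.png

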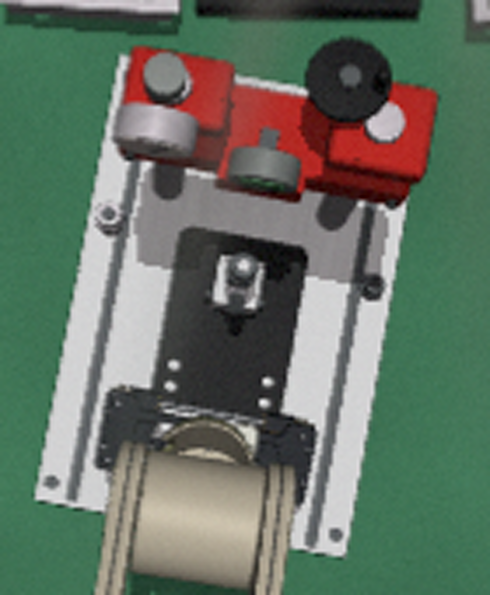

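Crop 6 shows the slide centred and straight, with its front edge about 23 mm short of the columns. I'll continue and bring the tip slightly lower.

apply_moves([
  [1, [-7, 0, 2.6], [0, 0, 0]],
  [1, [-7, 0, 2.6], [0, 0, 0]],
  [1, [-7, 0, 2.4], [0, 0, 0]],
  [1, [-7, 0, 2.2], [0, 0, 0]],
  [1, [-6, 0, 1.6], [0, 0, 0]],
])

```text
clock: 10.5
tool_pos: [0.5544, -0.0323, 0.0299]
ee_rot: [0.127, 0.083, 0.988, -0.011]
ft_force: [-3.0, 1.7, 2.3]
width: 0.0929
grasp_force: 1.7
```

```bash
python3 g.py -.127 .001 .029 rear .25
```

```text
t 10.5 tcp press [-0.1805  0.0018] 0.0299 F [-3.   1.7  2.3]
goal world [ 0.607  -0.0421  0.029 ] shift tool now mm [-51.6  -0.9  14.3] turn [-0.001  0.005  0.001] shift in goal axes [-51.6  -0.8  14.1]
```

Force is normal at about 3 N, and the front edge is just past the column faces.

apply_moves([
  [1, [-7, 0, 1.8], [0, 0, 0]],
  [1, [-7, 0, 1.8], [0, 0, 0]],
  [1, [-7, 0, 1.8], [0, 0, 0]],
  [1, [-6, 0, 1.6], [0, 0, 0]],
  [1, [-5, 0, 1.3], [0, 0, 0]],
])

```text
clock: 11.12
tool_pos: [0.5868, -0.0378, 0.0299]
ee_rot: [0.127, 0.083, 0.988, -0.011]
ft_force: [-2.5, 1.1, 1.1]
width: 0.0928
grasp_force: 1.5
```

```bash
python3 g.py -.127 .001 .029 rear .25; python3 s.py crop7
```

```text
t 11.12 tcp press [-0.1476  0.0019] 0.0299 F [-2.5  1.1  1.1]
goal world [ 0.607  -0.0421  0.029 ] shift tool now mm [-19.7  -0.9   6. ] turn [-0.001  0.005  0.001] shift in goal axes [-19.7  -0.9   5.9]
slide press mm [array([-58. ,  -6.5]), array([148.7, 135.6]), np.float64(0.2)]
[[-132.60000610351562, 61.0], [-132.10000610351562, -74.5999984741211], [16.600000381469727, -74.0], [16.0, 61.599998474121094]]
```

View pics/crop7.png

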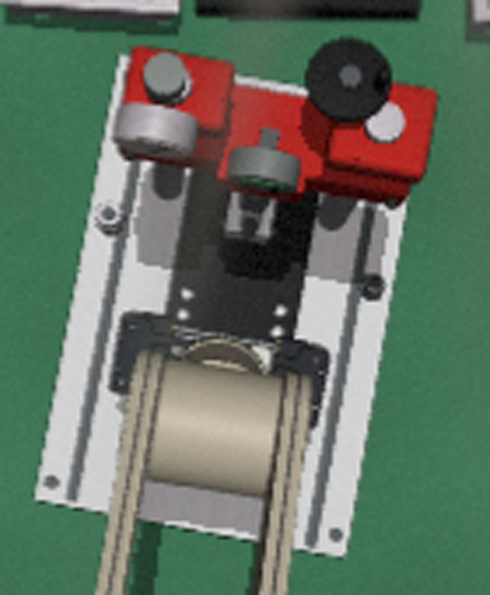

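Crop 7 shows the slide between the columns, with the gripper well behind the injector at (250,215). About 20 mm remain, so I'll finish slowly and watch the force.

apply_moves([
  [1, [-5, 0, 1.3], [0, 0, 0]],
  [1, [-4, 0, 1.1], [0, 0, 0]],
  [1, [-3, 0, 0.8], [0, 0, 0]],
  [1, [-2.5, 0, 0.7], [0, 0, 0]],
  [1, [-1, 0, 0.3], [0, 0, 0]],
])

```text
clock: 11.8
tool_pos: [0.6025, -0.0404, 0.0298]
ee_rot: [0.127, 0.083, 0.988, -0.011]
ft_force: [-4.3, 0.9, 1.0]
width: 0.0931
grasp_force: 1.6
```

apply_moves([
  [1, [-1, 0, 0.3], [0, 0, 0]],
  [1, [-1, 0, 0.3], [0, 0, 0]],
  [1, [-0.5, 0, 0.1], [0, 0, 0]],
  [1, [0, 0, 0], [0, 0, 0]],
])

```text
clock: 12.3
tool_pos: [0.605, -0.0408, 0.0298]
ee_rot: [0.127, 0.083, 0.988, -0.011]
ft_force: [-1.7, 0.5, 0.4]
width: 0.0929
grasp_force: 1.3
```

```bash
python3 g.py -.127 .001 .029 rear .25
```

```text
t 12.3 tcp press [-0.1292  0.0019] 0.0298 F [-1.7  0.5  0.4]
goal world [ 0.607  -0.0421  0.029 ] shift tool now mm [-1.9 -0.9  1.3] turn [-0.001  0.005  0.001] shift in goal axes [-1.9 -0.9  1.3]
```

apply_moves([
  [1, [-1, 0, 0.25], [0, 0, 0]],
  [1, [-1, 0, 0.25], [0, 0, 0]],
  [1, [0, 0, 0], [0, 0, 0]],
])

```text
clock: 12.68
tool_pos: [0.6062, -0.041, 0.0293]
ee_rot: [0.126, 0.083, 0.989, -0.011]
ft_force: [-7.0, 2.0, 3.6]
width: 0.093
grasp_force: 3.5
```

apply_moves([
  [1, [-1, 0, 0.25], [0, 0, 0]],
  [1, [0, 0, 0], [0, 0, 0]],
])

```text
clock: 12.92
tool_pos: [0.6063, -0.041, 0.0289]
ee_rot: [0.125, 0.083, 0.989, -0.011]
ft_force: [-11.0, 2.2, 5.3]
width: 0.0927
grasp_force: 5.2
```

apply_moves([
  [1, [-1, 0, 0.25], [0, 0, 0]],
  [1, [0, 0, 0], [0, 0, 0]],
])

```text
clock: 13.18
tool_pos: [0.6065, -0.041, 0.0284]
ee_rot: [0.124, 0.083, 0.989, -0.011]
ft_force: [-13.9, 2.2, 6.8]
width: 0.0935
grasp_force: 6.9
```

The force climbs to 14 N while the TCP stands still, at the expected home position, so the slide is against the pins. Backing off.

apply_moves([
  [1, [4, 0, -1], [0, 0, 0]],
  [1, [12, 0, -3], [0, 0, 0]],
  [1, [20, 0, -5], [0, 0, 0]],
  [1, [40, 0, -10], [0, 0, 0]],
  [1, [40, 0, -12], [0, 0, 0]],
])

```text
clock: 13.8
tool_pos: [0.4895, -0.0214, 0.0305]
ee_rot: [0.127, 0.083, 0.988, -0.011]
ft_force: [-0.8, 0.7, 1.0]
width: 0.0929
grasp_force: 0.0
```

apply_moves([
  [1, [30, 0, -25], [0, 0, 0]],
  [1, [0, 0, -50], [0, 0, 0]],
  [1, [0, 0, -50], [0, 0, 0]],
  [1, [0, 0, 0], [0, 0, 0]],
])

```text
clock: 14.3
tool_pos: [0.4336, -0.0116, 0.1496]
ee_rot: [0.132, 0.083, 0.988, -0.012]
ft_force: [1.2, 0.1, -0.4]
width: 0.0931
grasp_force: 0.0
```

```bash
python3 s.py crop8; python3 - <<'E'
from h import *
c=cam("scene"); cv2.imwrite("pics/crop9.png",cv2.resize(c["img"][170:310,230:380,::-1],None,fx=4,fy=4,interpolation=cv2.INTER_CUBIC))
E
```

```text
slide press mm [array([-53., -10.]), array([138.2, 143.2]), np.float64(0.5)]
[[-122.80000305175781, 60.900001525878906], [-121.4000015258789, -82.19999694824219], [16.799999237060547, -81.0], [15.399999618530273, 62.20000076293945]]
```

View pics/crop8.png

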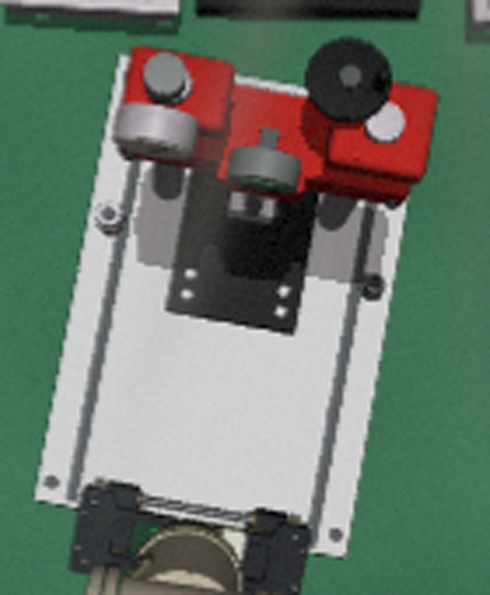

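View pics/crop9.png

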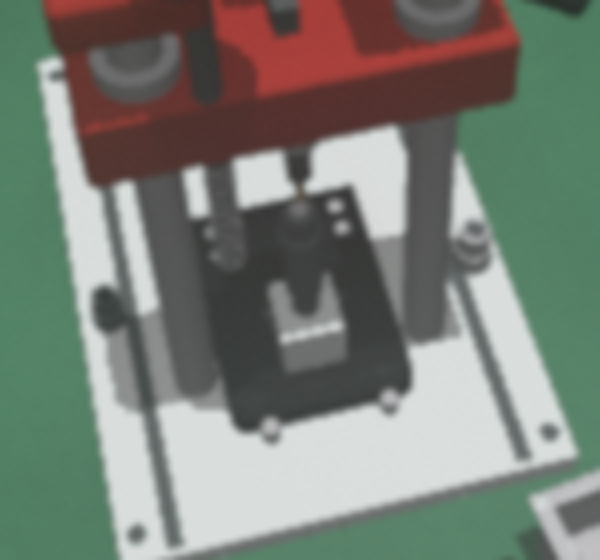

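The top view shows the slide's rear edge square at (166-296, 310-333). The scene view shows its front edge against both pins at (271,428) and (390,400), with the injector under the probe. The socket and nut haven't moved, and the arm is clear.

```bash
python3 -c "from bench import close_job; print(close_job())"
```

```text
the job is handed in; nothing more can be done
None
```

The slide is home against both stop pins with the injector under the probe, going by the final camera views, and the job is handed in at about 14 s on the robot's clock; the judge returned no result.

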